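# Draw a selenite wand out of a display case

### The arm

A 6-joint arm with a two-finger parallel gripper is mounted at the origin on the work surface. World frame = base frame: x ahead of the robot, y to its left, z up, the work surface at z = 0. Lengths are in m, angles in rad, forces in N, time in s.
With the tool pointing down it reaches from about 0.325 to 0.775 m from the base axis. Payload 5.5 kg.
Tool frame: the origin (TCP) lies at the very end of the fingers, on their centre line; the grasp point (between the pads) lies 19 mm behind it; z points along the fingers, y is the line along which they close (so a half turn about z gives the same grasp; the last joint's range is limited). The gripper opens to 88 mm and grips with 3 to 60 N. Pads are 20 mm wide; open, the fingers measure 115 mm over their backs; the gripper's body (75 mm by 178 mm) begins 61 mm behind the grasp point.
Start: joints at [1.273, 0.091, 1.231, -0, 1.82, -0.057], TCP at [0.143, 0.583, 0.223] pointing down, gripper open.
Joint ranges: [-2.87, 2.87], [-0.86, 2.18], [0.17, 2.46], [-1.51, 4.65], [0.06, 2.69], [-2.65, 2.65]. Speed limits (rad/s): [2.57, 2.57, 3.01, 3.14, 3.14, 3.14].

### API

Orientations are given as a unit quaternion [w, x, y, z].
In Python, from rig import robot gives the robot as it stands. The module is installed in compiled form; this text tells all that it offers.
- The arm moves only by the tool play_rows, never from a script. Its argument "commands" is a list of rows, each a list of 4 numbers: the shift along the tool's x, y, z in mm, then the turn about the tool's z in degrees. In form: [[tx, ty, tz, turn], ...]. A call has 1 to 8 rows; each row is the pose to reach, as a shift and turn from the pose commanded when the call began, along the tool's axes at that moment; what a row does not reach only later rows make up. A row lasts 1/10 s, in which the tool goes at most 50 mm and 8.59 degrees, less where a joint would pass 70% of its speed; a pose out of reach is approached as far as the arm can. A call with a gripper value outside its range is refused whole. "hand" is the opening in per cent of the stroke, from 0 (shut) to 100 (fully open), set as the call begins (left out, the last holds). The fingers move at their own pace and stop on an object; "newtons" is the grip in N (left out, the last holds). Time passes only in rows, so rows that repeat a pose let the fingers close. It gives the time, the measured TCP pose, the force, the opening and the grip force at its end, in the units of the state.
- robot.sense(): the state, without advancing time (a new reading comes with each control period).
- robot.snapshot(name): name is "scene" or "top" or "wrist"; returns a dict with "img" (400x640x3 uint8, red, green, blue), "intrinsics" (3x3 intrinsics, pixels), "distortion" ([k1, k2, p1, p2, k3] as OpenCV has them; the pictures are not rectified), "R" (3x3) and "t" (3): a world point X has camera coordinates R X + t. Camera axes: x right, y down, z forward; pixel columns grow to the right and rows downward; lengths in m; the calibration is good to about 2 mm. A picture is of the moment at which its call begins. There is no depth.
- robot.sign_off(): hands the job in; it is judged then, once.
The state is a dict: "time_s": time; "joint_positions": joint angles; "dq": joint speeds; "joint_torque": joint torques, N m; "tcp_pos": TCP position; "ee_rot": TCP orientation; "contact_force": force on the tool from outside, world axes, zero at the start; "moment": the same for the moment, N m; "opening": finger opening in m; "grip_force": force on a finger pad.
Only numpy, scipy, OpenCV 4.12 (cv2) and the standard library are available. Lean on these libraries where they do the work, as an engineer would, in place of code of your own. Each camera call takes 0.05 s, during which the arm holds its last target. There are 200 camera calls.

### The job

At the mineral stall, take the long white selenite wand out of the clear display case, through the opening in the case's roof, so that a customer can see it. The wand is longer than the opening, so slide and tilt it out one end first; the stone is soft, so do not force it against the case, and do not disturb the other specimens inside the case or on the table. Finish still holding the wand in the gripper, still and level, with all of it at least 10 cm above the case's roof.

Things in the scene. Friction and masses are not known exactly. Their poses are not given: they have to be found in the camera images.
- case: Fixed display case, 310 x 220 mm, 64 mm high: dark base, black floor, clear acrylic walls and roof, thin metal edging. Origin: centre of its underside; y along its length, z up. Inside: floor 6 mm above the origin, x -100 to 100, y -145 to 145 mm. Roof from 60 to 64 mm above the origin, with one hole: x -60 to 60, y -105 to 35 mm; so it covers 40 mm at the -y end and 110 mm (a deep pocket) at the +y end.
- opening (a point): Centre of the rectangular roof opening (120 mm along the case's x, 140 mm along the case's y, edged with thin metal strips), at the roof's top face, 64 mm above the case's origin; axes as the case.
- wand_mid (a point): Centre of the loose selenite wand: a white square bar, 18 x 18 x 215 mm, 0.12 to 0.24 kg. y axis along its length, z up as it lies. It starts flat on the case floor, nearly along the case's y, both ends under the roof, its middle part open to above; beyond its +y end 45 to 70 mm of floor is free up to the end wall of the deep pocket.
- wand_left (a point): Centre of the wand's end face on its +y side (107.5 mm from its centre): the end that lies in the deep pocket. Axes as the wand.
- wand_right (a point): Centre of the wand's end face on its -y side (107.5 mm from its centre), under the short strip of roof. Axes as the wand.
- quartz: Bystander: a clear-white quartz point, 24 mm thick, 42 mm high, loose on the case floor under the roof, near the case's long +x wall. Origin at the centre of its underside.
- pyrite: Bystander: a brassy lump, 30 x 35 mm, 30 mm high, loose on the case floor under the roof, near the case's long -x wall. Origin at the centre of its underside.
- geode: Bystander: a purple amethyst geode, about 130 x 100 mm, 95 mm high, on the table to the robot's right. Origin at the centre of its underside.
- ore: Bystander: a dark grey lump of ore, about 100 x 120 mm, 80 mm high, on the table to the robot's left. Origin at the centre of its underside.
- green_stone: Bystander: a grey-green stone, about 80 x 70 mm, 60 mm high, on the table to the left. Origin at the centre of its underside.
- ochre_stone: Bystander: an ochre stone, about 90 x 70 mm, 50 mm high, on the table to the right. Origin at the centre of its underside.
- wand: The selenite wand itself (see its centre, wand_mid): origin at the centre of its underside, 9 mm below wand_mid while it lies; axes as wand_mid.
Things that resemble listed ones, but are neither listed nor needed, are in the scene too. What is meant by the wand is not turquoise, and is the smaller of those in its own colour.

How it is judged:
By the outcome, as a careful person would: the job done as asked, in the order asked, and still so for the second after the job is handed in, while the arm keeps its last pose, push and grip.
It also fails if it takes over 45 s, if anything falls off the work surface, if the arm or the gripper's body presses on something with over 40 N, if the wrist force passes 120 N, or if a joint passes its speed limit or range.

## Working session

There is one attempt and no reset: what is moved stays moved. The work goes in short steps, Python scripts to look and compute and a tool call to move; the robot and the scene stay as the last step left them, time stands still between calls to the robot, and variables do not carry over. Pictures are saved under pics/ and viewed, at most 10 in all, crops included, and the job is handed in when it is done.

Besides the shell and the picture viewer there is one more tool, called after "Call:" as a command line: name --pt "numbers of a row" for each row, then --argument value for the rest. play_rows: Moves the arm, as the interface text tells. Its arguments: {"type":"object","properties":{"commands":{"type":"array"},"hand":{"type":"number"},"newtons":{"type":"number"}},"required":["commands"]}

```bash
mkdir -p pics; python3 - <<'E'
from rig import robot
import cv2
s=robot.sense();print(s)
for n in("scene","top"):
    d=robot.snapshot(n);cv2.imwrite(f"pics/{n}0.png",d["img"][:,:,::-1]);print(n,d["intrinsics"],d["distortion"],d["R"],d["t"])
E
```

```text
{'time_s': 0.0, 'joint_positions': array([ 1.27331649e+00,  9.18437691e-02,  1.23186617e+00, -4.29907941e-06,
        1.81979811e+00, -5.66943011e-02]), 'dq': array([ 0.00054708, -0.00088287,  0.00251186, -0.00017598, -0.00092051,
       -0.00028267]), 'joint_torque': array([ 5.53533641e-05, -4.46449220e+01, -4.06443179e+01,  6.97284169e-02,
        2.94166803e-02, -1.46218495e-04]), 'tcp_pos': array([0.14299283, 0.58240901, 0.22152705]), 'ee_rot': array([-1.66659987e-04,  1.20102612e-01,  9.92761021e-01, -9.43089025e-04]), 'contact_force': array([-0.80078371,  0.12685925,  0.28215443]), 'moment': array([-0.06267054,  0.00068154,  0.0008127 ]), 'grip_force': 0.0, 'opening': 0.08803774585418166}
scene [[403.19734713   0.         311.13693947]
 [  0.         403.19734713 192.22909154]
 [  0.           0.           1.        ]] [0.00182939 0.         0.         0.         0.        ] [[-0.05843968  0.99825597  0.00835556]
 [ 0.56189732  0.0398103  -0.82624847]
 [-0.82514011 -0.04359073 -0.56324386]] [ 0.03191573 -0.18273757  1.63523567]
top [[467.71183184   0.         319.82190985]
 [  0.         467.71183184 194.26859186]
 [  0.           0.           1.        ]] [-0.1293393  0.         0.         0.         0.       ] [[ 0.00218924 -0.99980545 -0.01960263]
 [-0.98564715  0.00115161 -0.16881462]
 [ 0.16880436  0.01969086 -0.98545287]] [-0.00493182  0.4432117   1.22109046]
```

View pics/top0.png

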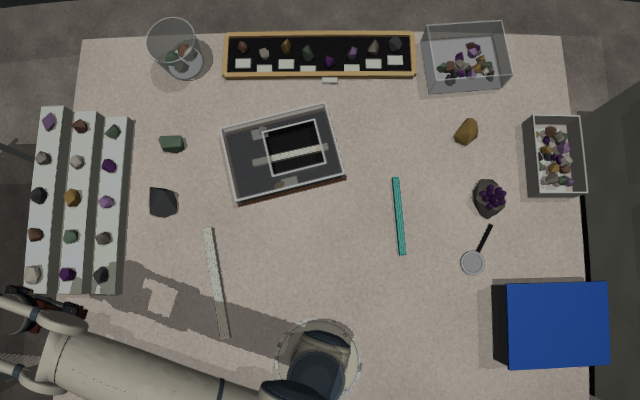

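View pics/scene0.png

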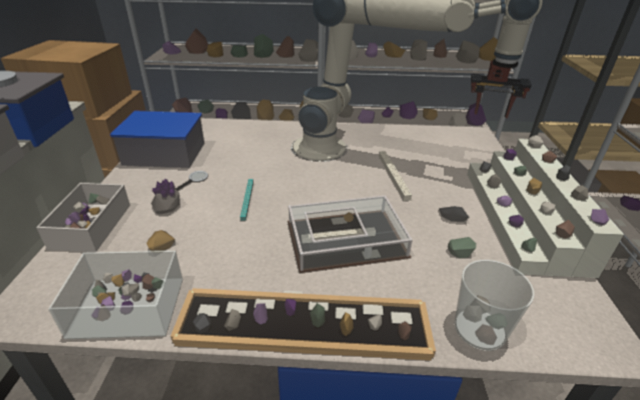

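The top view shows the case around (283,152), its opening at (265-325, 120-177), and the wand running through it along image x. The long white bar at (215,285) is a decoy. Next is a magnified crop.

```bash
cat > h.py <<'E'
import numpy as np, cv2
from rig import robot
from scipy.spatial.transform import Rotation as Rn
def cast(d,px,z):
    u=cv2.undistortPoints(np.array(px,float).reshape(-1,1,2),d["intrinsics"],np.array(d["distortion"])).reshape(-1,2)
    r=np.c_[u,np.ones(len(u))]@d["R"]; c=-d["R"].T@d["t"]
    return c+r*((z-c[2])/r[:,2])[:,None]
def proj(d,X):
    rv=cv2.Rodrigues(np.array(d["R"]))[0]
    return cv2.projectPoints(np.array(X,float).reshape(-1,1,3),rv,np.array(d["t"]),d["intrinsics"],np.array(d["distortion"]))[0].reshape(-1,2)
E
python3 - <<'E'
from h import *
im=cv2.imread("pics/top0.png")[90:215,210:360]
cv2.imwrite("pics/top0c.png",cv2.resize(im,None,fx=4.8,fy=4.8,interpolation=cv2.INTER_CUBIC))
E
```

```text
(no output)
```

View pics/top0c.png

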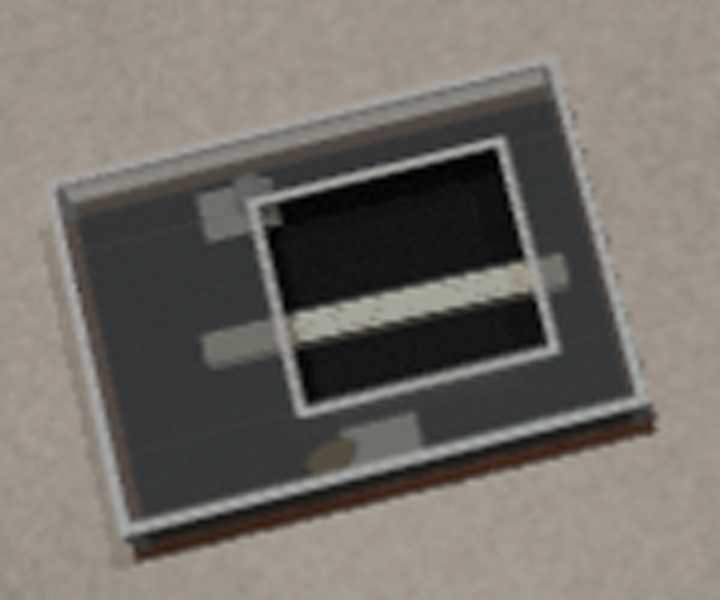

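The crop shows the roof corners at (57,188), (553,66), (648,405) and (125,540), and the opening at (250,203), (503,143), (557,350) and (300,412). The wand's end centres are at about (204,350) and (567,272).

```bash
python3 - <<'E'
from h import *
d=robot.snapshot("top")
f=lambda p:(np.array(p,float)+.5)/4.8-.5+[210,90]
np.set_printoptions(precision=4,suppress=True)
roof=cast(d,f([(57,188),(553,66),(648,405),(125,540)]),.064)
op=cast(d,f([(254,206),(503,143),(555,349),(303,410)]),.064)
w=cast(d,f([(204,350),(567,272)]),.022)
q=cast(d,f([(225,217),(385,440),(333,455)]),.01)
print(roof,op,w,q,sep="\n")
v=roof[0]-roof[1]; print(np.linalg.norm(v),np.linalg.norm(roof[1]-roof[2]))
ang=lambda v:np.degrees(np.arctan2(v[1],v[0]))-90
for v in(roof[0]-roof[1],roof[3]-roof[2],op[0]-op[1],op[3]-op[2],w[0]-w[1]):print(ang(v),np.linalg.norm(v))
o=op.mean(0);c=roof.mean(0);print("open",o,"case",c,"wand",w.mean(0))
a=np.radians(np.mean([ang(v) for v in(roof[0]-roof[1],roof[3]-roof[2],op[0]-op[1],op[3]-op[2])]))
R=np.array([[np.cos(a),-np.sin(a)],[np.sin(a),np.cos(a)]])
cc=c[:2];print(np.degrees(a),(w[:,:2]-cc)@R,(o[:2]-cc)@R,(q[:,:2]-cc)@R)
E
```

```text
[[ 0.6207  0.2641  0.064 ]
 [ 0.6912 -0.0183  0.064 ]
 [ 0.4932 -0.0709  0.064 ]
 [ 0.4179  0.2176  0.064 ]]
[[ 0.6089  0.1507  0.064 ]
 [ 0.6452  0.01    0.064 ]
 [ 0.5251 -0.0195  0.064 ]
 [ 0.4908  0.1203  0.064 ]]
[[ 0.5355  0.1837  0.022 ]
 [ 0.5811 -0.0261  0.022 ]]
[[0.6191 0.1757 0.01  ]
 [0.4846 0.0791 0.01  ]
 [0.4758 0.109  0.01  ]]
0.291116174876272 0.20487011869095156
14.026269973630349 0.291116174876272
14.63202729325782 0.29812803015136213
14.4817472032978 0.14530135132702116
13.788393127750155 0.14388758241130115
12.265807161258763 0.21469361059366027
open [0.5675 0.0654 0.064 ] case [0.5558 0.0981 0.064 ] wand [0.5583 0.0788 0.022 ]
14.232109399484031 [[ 0.0014  0.088 ]
 [-0.006  -0.1266]] [ 0.0033 -0.0346] [[ 0.0804  0.0597]
 [-0.0737 -0.001 ]
 [-0.0748  0.0302]]
```

Call:
play_rows --pt "-35 -28 0 8" --pt "-70 -56 0 16" --pt "-105 -84 0 24" --pt "-140 -112 0 32" --pt "-175 -140 0 40" --pt "-210 -168 0 48" --pt "-245 -196 0 56" --pt "-280 -223 0 64" --hand 100

```text
time_s: 0.95
tcp_pos: [0.3625, 0.2977, 0.2225]
ee_rot: [0.0, 0.63, 0.776, 0.0]
contact_force: [0.7, 0.0, 0.1]
opening: 0.0878
grip_force: 0.0
```

```bash
cat >> h.py <<'E'
def delta(target,yaw=None):
    """tool-axis shift (mm) to bring measured TCP to target, and turn (deg) for tool-y yaw"""
    s=robot.sense();q=s["ee_rot"];R=Rn.from_quat([q[1],q[2],q[3],q[0]]).as_matrix()
    y=np.degrees(np.arctan2(R[1,1],R[0,1]))
    print("tcp",s["tcp_pos"].round(4),"yaw",y.round(2),"t",s["time_s"],"F",s["contact_force"].round(1),"open",s["opening"],"grip",s["grip_force"],"z",R[:,2].round(3))
    print("shift",(R.T@(np.array(target)-s["tcp_pos"])*1000).round(1),"turn",None if yaw is None else y-yaw)
E
python3 -c "
from h import *
delta([.569,.030,.22],12.3)"
```

```text
tcp [0.3625 0.2977 0.2225] yaw 11.88 t 0.95 F [0.7 0.  0.1] open 0.08782082425794072 grip 0.0 z [ 0.  0. -1.]
shift [-304.5  147.     2.5] turn -0.4185404700536921
```

Call:
play_rows --pt "-44 21 0 0" --pt "-88 42 0 0" --pt "-132 63 0 0" --pt "-176 84 0 0" --pt "-220 105 0 0" --pt "-264 127 0 0" --pt "-304 147 0 0" --pt "-304 147 0 0" --hand 45

```text
time_s: 1.75
tcp_pos: [0.5714, 0.0289, 0.2204]
ee_rot: [-0.001, 0.63, 0.776, -0.001]
contact_force: [-1.4, 0.1, 0.5]
opening: 0.0395
grip_force: 0.0
```

```bash
python3 -c "
from h import *
delta([.569,.030,.22],12.3)
d=robot.snapshot('wrist');cv2.imwrite('pics/wr1.png',d['img'][:,:,::-1]);print(d['R'],d['t'])
np.savez('pics/wr1.npz',**d)
print(proj(d,[[.5355,.1837,.022],[.5811,-.0261,.022],[.569,.03,.024]]))"
```

```text
tcp [0.5714 0.0289 0.2204] yaw 11.88 t 1.75 F [-1.4  0.1  0.5] open 0.039462960061569366 grip 0.0 z [-0.003 -0.002 -1.   ]
shift [ 1.5 -2.2  0.4] turn -0.42046555059840607
[[ 0.9786778   0.20538215 -0.00281875]
 [ 0.19894931 -0.94443321  0.26165833]
 [ 0.05107782 -0.25663998 -0.96515645]] [-0.56451104 -0.11729437  0.36572312]
[[314.65282884   6.19192049]
 [316.48228447 223.77451527]
 [316.11551548 172.07556111]]
```

View pics/wr1.png

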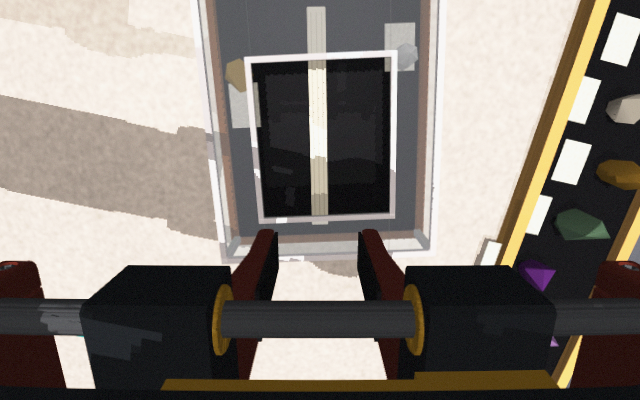

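The wrist view agrees with the estimate. The wand runs from (316,8) to (320,223), and the opening corners are (247,58), (395,53), (392,215) and (260,220).

```bash
python3 - <<'E'
from h import *
np.set_printoptions(precision=4,suppress=True)
d=dict(np.load('pics/wr1.npz'))
g=cv2.cvtColor(d['img'],cv2.COLOR_RGB2HSV)
pts=[]
for r in range(80,205,10):
    row=d['img'][r,285:350].astype(int).min(1); i=np.where(row>120)[0]
    pts.append((285+i.mean(),r,len(i)))
p=np.array(pts);print(p[:,2])
X=cast(d,p[:,:2],.024);k=np.polyfit(X[:,1],X[:,0],1);print(X[[0,-1]],"yaw",np.degrees(np.arctan(-k[0])))
e=cast(d,[(316,7),(320,224)],.022);print(e,np.linalg.norm(e[0]-e[1]),e.mean(0))
o=cast(d,[(247,58),(395,53),(392,215),(260,220)],.064);print(o,o.mean(0))
for a,b in((0,3),(1,2)):
    v=o[a]-o[b];print(np.degrees(np.arctan2(-v[0],v[1])),np.linalg.norm(v))
E
```

```text
[18. 18. 18. 18. 18. 18. 17. 17. 17. 16. 16. 17. 14.]
[[0.5508 0.1192 0.024 ]
 [0.5784 0.0013 0.024 ]] yaw 12.892648147129409
[[ 0.5369  0.1833  0.022 ]
 [ 0.5849 -0.0256  0.022 ]] 0.21429115346076014 [0.5609 0.0789 0.022 ]
[[ 0.4897  0.1225  0.064 ]
 [ 0.6122  0.1523  0.064 ]
 [ 0.6469  0.012   0.064 ]
 [ 0.5247 -0.0189  0.064 ]] [0.5684 0.067  0.064 ]
13.861532241193382 0.14569108330890593
13.876540735751279 0.14456482348785807
```

Call:
play_rows --pt "0 0 45 -1" --pt "0 0 90 -1" --pt "0 0 135 -1" --pt "0 0 165 -1" --pt "0 0 185 -1" --pt "0 0 200 -1" --pt "0 0 206 -1" --pt "0 0 206 -1"

```text
time_s: 2.6
tcp_pos: [0.5694, 0.0339, 0.0165]
ee_rot: [-0.0, 0.621, 0.784, -0.0]
contact_force: [-0.2, -0.6, 0.5]
opening: 0.0393
grip_force: 0.0
```

```bash
python3 -c "
from h import *
delta([.5715,.030,.010],12.9)"
```

```text
tcp [0.5694 0.0339 0.0165] yaw 13.24 t 2.6 F [-0.2 -0.6  0.5] open 0.03925035647791256 grip 0.0 z [-0.  0. -1.]
shift [-4.3  1.1  6.5] turn 0.3429186520902139
```

Call:
play_rows --pt "-2 1 3 0" --pt "-4 1 6 0" --pt "-4 1 6 0"

```text
time_s: 2.9
tcp_pos: [0.572, 0.0293, 0.011]
ee_rot: [0.0, 0.621, 0.784, 0.0]
contact_force: [-0.6, 0.4, 0.8]
opening: 0.0396
grip_force: 0.0
```

Call:
play_rows --pt "0 0 0 0" --pt "0 0 0 0" --pt "0 0 0 0" --pt "0 0 0 0" --pt "0 0 0 0" --pt "0 0 0 0" --hand 0 --newtons 8

```text
time_s: 3.5
tcp_pos: [0.5718, 0.0296, 0.0108]
ee_rot: [0.0, 0.621, 0.784, 0.0]
contact_force: [0.1, -0.2, 1.1]
opening: 0.0178
grip_force: 8.0
```

```bash
python3 -c "
from h import *
delta([.5715,.030,.010],12.9)"
```

```text
tcp [0.5718 0.0296 0.0108] yaw 13.2 t 3.5 F [ 0.1 -0.2  1.1] open 0.017844901660971378 grip 7.995821535587311 z [ 0. -0. -1.]
shift [ 0.4 -0.2  0.8] turn 0.3029034376542121
```

Call:
play_rows --pt "5 0 0 0" --pt "12 0 0 0" --pt "20 0 0 0" --pt "28 0 0 0" --pt "36 0 0 0" --pt "42 0 0 0" --pt "45 0 0 0" --pt "45 0 0 0"

```text
time_s: 4.3
tcp_pos: [0.5613, 0.0744, 0.0108]
ee_rot: [-0.0, 0.621, 0.784, 0.0]
contact_force: [-1.4, 2.6, 3.3]
opening: 0.0183
grip_force: 8.0
```

```bash
python3 -c "
from h import *
delta([.5715,.030,.010],12.9)
d=robot.snapshot('top');np.savez('pics/t2.npz',**d)
im=d['img'][90:215,210:360,::-1];cv2.imwrite('pics/t2.png',cv2.resize(im,None,fx=4.8,fy=4.8,interpolation=cv2.INTER_CUBIC))"
```

```text
tcp [0.5613 0.0744 0.0108] yaw 13.25 t 4.3 F [-1.4  2.6  3.3] open 0.018266126573785058 grip 7.996135801076889 z [ 0.     0.001 -1.   ]
shift [-45.6  -0.2   0.8] turn 0.3471361783757754
```

View pics/t2.png

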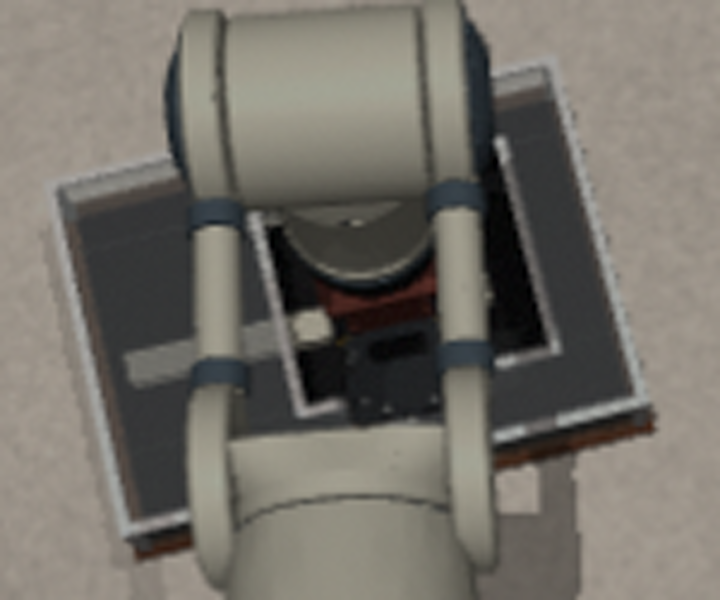

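The wand slid about 45 mm: its left end is now at crop (125,368), just short of the end wall. I'm raising the gripped end with a light grip so that the wand pivots.

Call:
play_rows --pt "0 0 0 0" --pt "0 0 0 0" --pt "0 0 -4 0" --pt "0 0 -8 0" --pt "1 0 -13 0" --pt "1 0 -18 0" --pt "1 0 -22 0" --pt "1 0 -22 0" --newtons 4

```text
time_s: 5.15
tcp_pos: [0.5617, 0.0744, 0.0336]
ee_rot: [0.001, 0.621, 0.784, 0.0]
contact_force: [0.3, -0.1, -0.1]
opening: 0.018
grip_force: 4.0
```

```bash
python3 -c "
from h import *
delta([.5715,.030,.010],12.9)
a=robot.snapshot('wrist')['img'][:,:,::-1][0:300,140:540]
b=robot.snapshot('scene')['img'][:,:,::-1][180:290,270:430]
cv2.imwrite('pics/m3.png',np.hstack([a,cv2.resize(b,(400,300),interpolation=2)]))"
```

```text
tcp [0.5617 0.0744 0.0336] yaw 13.2 t 5.15 F [ 0.3 -0.1 -0.1] open 0.017959402781489633 grip 3.9999548345804214 z [ 0.001 -0.    -1.   ]
shift [-45.4  -0.6  23.6] turn 0.3004119832659473
```

View pics/m3.png

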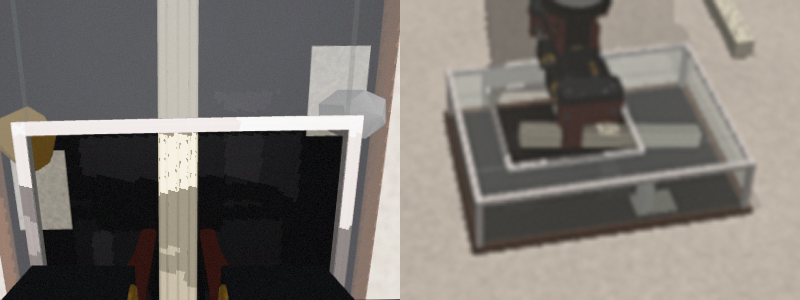

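The wrist crop shows the wand still straight between the fingers. In the scene crop it spans (520,135) to (700,135). I'll compare that with the predictions for tilted and level.

```bash
python3 -c "
from h import *
d=robot.snapshot('scene')
u=np.array([-.228,.974,0]);g=np.array([.5617,.0744,0])
for th in (0,4,8.3):
  t=np.radians(th)
  zc=.0378
  for s in(.157,-.058):
    print(th,s,proj(d,g+u*s*np.cos(t)+[0,0,zc-s*np.sin(t)]).round(1))
im=d['img'][215:245,300:400]
m=(im.min(2)>95)
for c in range(0,100,6): print(c+300,np.where(m[:,c])[0]+215)
print(robot.sense()['moment'])"
```

```text
0 0.157 [[389.9 223.4]]
0 -0.058 [[317.  231.1]]
4 0.157 [[389.3 226.4]]
4 -0.058 [[317.1 230. ]]
8.3 0.157 [[388.4 229.6]]
8.3 -0.058 [[317.2 228.8]]
300 [215 216 217 218 219 220 241 242 243 244]
306 [215 216 217 218 219 220 221]
312 [215 216 217 234 235 236 237 238 239 240 241 242]
318 [215 216 227 228 229 230 231 232 239 240 241 242]
324 [215 216 226 227 228 229 230 231 232 233 239 240 241]
330 [226 227 228 229 230 231 232 233 239 240 241]
336 [238 239 240]
342 [238 239]
348 [226 227 228 229 230 231 232 233 237 238]
354 [225 226 227 228 229 230 231 232 235 236 237 238]
360 [218 219 220 221 222 223 224 225 229 230 231 232 234 235 236 237 244]
366 [225 226 227 228 229 230 231 232 233 234 235 236 243 244]
372 [225 226 227 228 229 230 231 232 233 242 243 244]
378 [225 226 227 228 229 230 231 232 233 242 243 244]
384 [225 226 227 228 229 230 231 232 233 241 242 243 244]
390 [215 216 217 218 219 220 221 222 223 228 229 230 231 240 241 242 243]
396 [215 216 217 218 219 220 221 222 223 224 225 226 227 228 229 230 231 232
 233 234 239 240 241 242]
[-0.07398548 -0.00969792 -0.02963279]
```

The wand is tilted about 8°, as intended. I'm raising to about 18.5°, then gripping firmly.

Call:
play_rows --pt "0 0 -5 0" --pt "0 0 -10 0" --pt "0 0 -15 0" --pt "0 0 -20 0" --pt "0 0 -24 0" --pt "0 0 -27 0" --pt "0 0 -27 0" --pt "0 0 -27 0"

```text
time_s: 6.1
tcp_pos: [0.5612, 0.0743, 0.0597]
ee_rot: [0.0, 0.621, 0.784, 0.0]
contact_force: [-0.4, -0.4, -0.9]
opening: 0.0178
grip_force: 4.0
```

Call:
play_rows --pt "0 0 0 0" --pt "0 0 0 0" --pt "0 0 0 0" --newtons 40

```text
time_s: 6.4
tcp_pos: [0.5612, 0.0744, 0.0596]
ee_rot: [-0.0, 0.621, 0.784, -0.0]
contact_force: [0.5, -0.6, -0.6]
opening: 0.0177
grip_force: 40.0
```

```bash
python3 -c "
from h import *
delta([.5715,.030,.010],12.9)
d=robot.snapshot('scene')
u=np.array([-.228,.974,0]);p=robot.sense()['tcp_pos']
for th in (15,18.5,22):
  t=np.radians(th)
  for s in(.157,-.058):
    print(th,s,proj(d,p*[1,1,0]+u*s*np.cos(t)+[0,0,p[2]+.0042-s*np.sin(t)]).round(1))
a=robot.snapshot('wrist')['img'][:,:,::-1][0:300,140:540]
b=d['img'][:,:,::-1][180:290,270:430]
cv2.imwrite('pics/m4.png',np.hstack([a,cv2.resize(b,(400,300),interpolation=2)]))"
```

```text
tcp [0.5612 0.0744 0.0596] yaw 13.2 t 6.4 F [ 0.5 -0.6 -0.6] open 0.017692124440877467 grip 40.000532269477844 z [-0. -0. -1.]
shift [-45.6  -0.1  49.6] turn 0.29925769435206817
15 0.157 [[387.5 227.4]]
15 -0.058 [[317.9 219.5]]
18.5 0.157 [[386.2 230. ]]
18.5 -0.058 [[318.3 218.5]]
22 0.157 [[384.8 232.4]]
22 -0.058 [[318.8 217.5]]
```

View pics/m4.png

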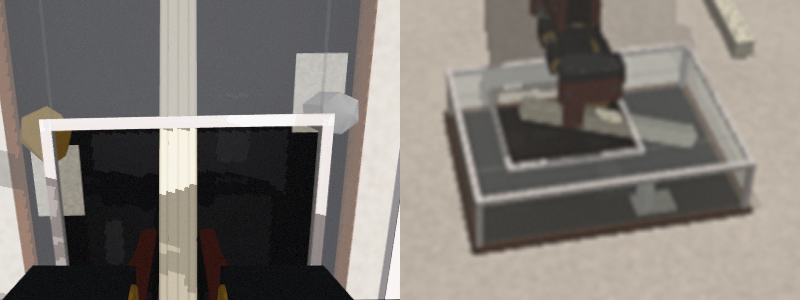

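The right end is now above the roof plane at crop (525,108), and the left end at (690,131) is near the floor, so the tilt is about 17°. I'm pulling along the wand's own axis.

Call:
play_rows --pt "-3 0 -1 0" --pt "-9 0 -2.6 0" --pt "-16 0 -4.6 0" --pt "-24 0 -7 0" --pt "-32 0 -9.3 0" --pt "-40 0 -11.6 0" --pt "-46 0 -13.4 0" --pt "-50 0 -14.5 0"

```text
time_s: 7.3
tcp_pos: [0.5728, 0.025, 0.0744]
ee_rot: [0.0, 0.621, 0.784, 0.0]
contact_force: [0.0, 0.1, -1.4]
opening: 0.0176
grip_force: 40.0
```

Call:
play_rows --pt "-6 0 -1.8 0" --pt "-14 0 -4 0" --pt "-24 0 -7 0" --pt "-34 0 -10 0" --pt "-44 0 -13 0" --pt "-54 0 -16 0" --pt "-62 0 -18.5 0" --pt "-66 0 -20 0"

```text
time_s: 8.1
tcp_pos: [0.5879, -0.0395, 0.0945]
ee_rot: [0.0, 0.621, 0.783, 0.0]
contact_force: [-0.2, 0.1, -1.6]
opening: 0.0177
grip_force: 40.0
```

```bash
python3 -c "
from h import *
delta([.5715,.030,.010],12.9)
d=robot.snapshot('scene')
b=d['img'][:,:,::-1][150:290,250:430]
cv2.imwrite('pics/m5.png',cv2.resize(b,None,fx=4,fy=4,interpolation=2))"
```

```text
tcp [ 0.5879 -0.0395  0.0945] yaw 13.16 t 8.1 F [-0.2  0.1 -1.6] open 0.017730556381852045 grip 39.99953091144562 z [ 0. -0. -1.]
shift [71.5 -0.2 84.4] turn 0.2567111811727383
```

View pics/m5.png

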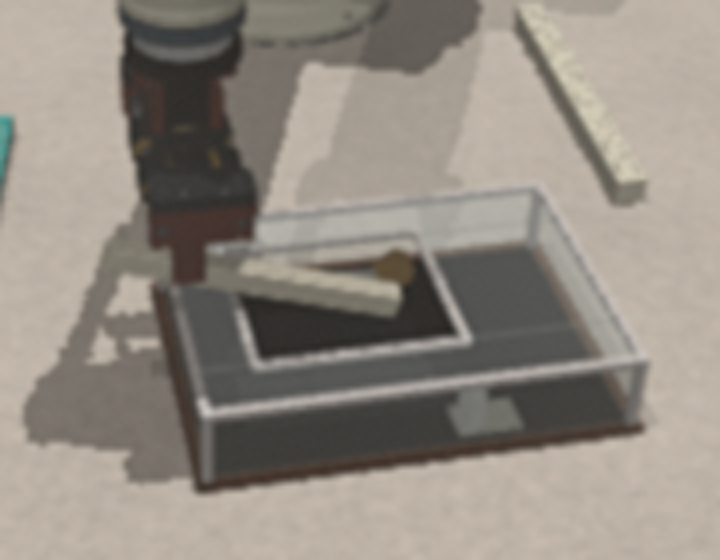

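The wand is clear: its low end is at (400,295), inside the opening with a gap all round. I'm lifting straight up and working out a free spot on the table where I can level it and regrip.

Call:
play_rows --pt "0 0 -8 0" --pt "0 0 -22 0" --pt "0 0 -40 0" --pt "0 0 -60 0" --pt "0 0 -80 0" --pt "0 0 -100 0" --pt "0 0 -118 0" --pt "0 0 -130 0"

```text
time_s: 8.95
tcp_pos: [0.588, -0.0381, 0.2273]
ee_rot: [0.001, 0.621, 0.784, 0.001]
contact_force: [-0.3, 0.6, -1.7]
opening: 0.018
grip_force: 40.0
```

```bash
python3 -c "
from h import *
d=dict(np.load('pics/t2.npz'))
print(cast(d,[(237,203),(345,180),(345,165),(327,107),(207,228),(228,338),(397,178),(405,255),(300,240),(466,145),(455,130),(330,80),(472,95)],0).round(3))
delta([.40,.04,.21],0)"
```

```text
[[ 0.425  0.227  0.   ]
 [ 0.49  -0.074  0.   ]
 [ 0.533 -0.074  0.   ]
 [ 0.704 -0.024  0.   ]
 [ 0.355  0.309  0.   ]
 [ 0.058  0.242  0.   ]
 [ 0.495 -0.219  0.   ]
 [ 0.282 -0.236  0.   ]
 [ 0.323  0.05   0.   ]
 [ 0.592 -0.42   0.   ]
 [ 0.636 -0.391  0.   ]
 [ 0.788 -0.033  0.   ]
 [ 0.743 -0.448  0.   ]]
tcp [ 0.588  -0.0381  0.2273] yaw 13.25 t 8.95 F [-0.3  0.6 -1.7] open 0.017994782719970896 grip 39.99944865703583 z [ 0.003 -0.    -1.   ]
shift [ 119.1 -165.2   16.7] turn 13.246271103801105
```

Call:
play_rows --pt "5 -20 0 0" --pt "12 -55 0 0" --pt "21 -95 0 0" --pt "31 -135 0 0" --pt "38 -168 0 0" --pt "41 -184 0 0" --pt "41 -184 40 0" --pt "41 -184 80 0"

```text
time_s: 9.75
tcp_pos: [0.3997, -0.0406, 0.1456]
ee_rot: [0.003, 0.621, 0.784, 0.001]
contact_force: [-0.0, -0.0, -2.4]
opening: 0.0177
grip_force: 40.0
```

Call:
play_rows --pt "0 0 20 0" --pt "0 0 40 0" --pt "0 0 60 0" --pt "0 0 70 0" --pt "0 0 77 0" --pt "0 0 80 0" --pt "0 0 80 0"

```text
time_s: 10.45
tcp_pos: [0.3994, -0.0406, 0.0646]
ee_rot: [0.0, 0.621, 0.784, 0.0]
contact_force: [0.4, 0.2, -1.3]
opening: 0.0176
grip_force: 40.0
```

```bash
python3 -c "
from h import *
delta([.40,-.04,.055],13)
d=robot.snapshot('scene')
u=np.array([-.228,.974,0]);p=robot.sense()['tcp_pos']
b=d['img'][:,:,::-1][130:270,210:390]
cv2.imwrite('pics/m6.png',cv2.resize(b,None,fx=4,fy=4,interpolation=2))
for s,th in((.157,17),(.15,17),(.157,20),(-.058,17),(-.065,17)):
  t=np.radians(th);q=p+u*s*np.cos(t)+[0,0,.0042-s*np.sin(t)];print(s,th,q,(proj(d,q)-[210,130])*4)"
```

```text
tcp [ 0.3994 -0.0406  0.0646] yaw 13.21 t 10.45 F [ 0.4  0.2 -1.3] open 0.01761234374034166 grip 39.99952733516693 z [ 0.001 -0.    -1.   ]
shift [0.5 0.7 9.6] turn 0.21007366991850418
0.157 17 [0.36529803 0.10557587 0.02321117] [[546.88378317 258.16483287]]
0.15 17 [0.36682429 0.09905579 0.02525777] [[539.03680679 256.83829453]]
0.157 20 [0.36589268 0.10303558 0.01541637] [[543.2312413  266.28961264]]
-0.058 17 [ 0.41217609 -0.09468391  0.08607109] [[293.69307555 215.36205298]]
-0.065 17 [ 0.41370235 -0.10120399  0.08811769] [[285.00397936 213.89310632]]
```

View pics/m6.png

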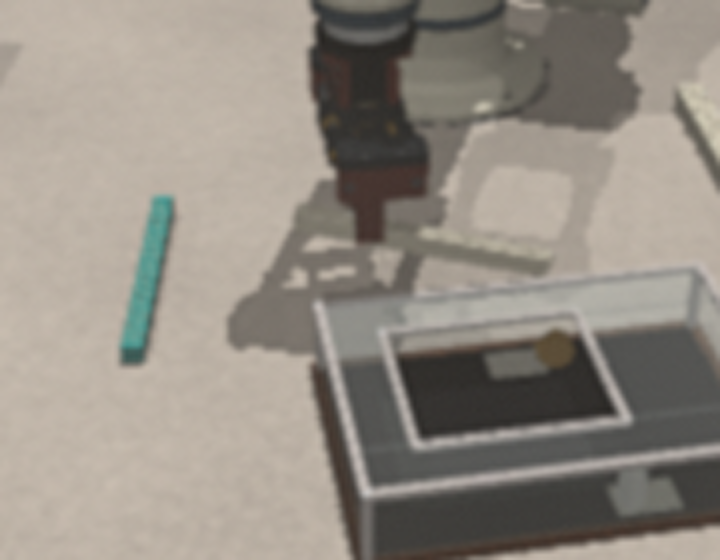

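The low end at (545,262) is about 14 mm above clear table. I'm lowering it to near contact, easing the grip, then lowering on so the wand pivots flat.

Call:
play_rows --pt "0 0 5 0" --pt "0 0 9 0" --pt "0 0 12 0" --pt "0 0 12 0"

```text
time_s: 10.9
tcp_pos: [0.3992, -0.0406, 0.0522]
ee_rot: [0.0, 0.621, 0.784, 0.0]
contact_force: [-0.8, -0.7, 1.8]
opening: 0.0178
grip_force: 40.0
```

Call:
play_rows --pt "0 0 0 0" --pt "0 0 0 0" --pt "0 0 4 0" --pt "0 0 9 0" --pt "0 0 14 0" --pt "0 0 19 0" --pt "0 0 24 0" --pt "0 0 24 0" --newtons 4

```text
time_s: 11.7
tcp_pos: [0.3986, -0.0405, 0.027]
ee_rot: [-0.001, 0.621, 0.784, -0.0]
contact_force: [-0.6, 0.5, -1.5]
opening: 0.0179
grip_force: 4.0
```

Call:
play_rows --pt "0 0 5 0" --pt "0 0 10 0" --pt "0 0 14 0" --pt "0 0 17 0" --pt "0 0 20 0" --pt "0 0 20 0"

```text
time_s: 12.3
tcp_pos: [0.3989, -0.0406, 0.0076]
ee_rot: [-0.0, 0.621, 0.784, -0.0]
contact_force: [-0.3, 0.1, -1.4]
opening: 0.018
grip_force: 4.0
```

Call:
play_rows --pt "0 0 1.5 0" --pt "0 0 2 0" --pt "0 0 2 0"

```text
time_s: 12.6
tcp_pos: [0.3992, -0.0406, 0.0062]
ee_rot: [0.0, 0.621, 0.784, 0.0]
contact_force: [-0.1, 0.2, -0.4]
opening: 0.0178
grip_force: 4.0
```

Call:
play_rows --pt "0 0 0 0" --pt "0 0 0 0" --pt "0 0 0 0" --pt "0 0 0 0" --pt "12 0 0 0" --pt "28 0 0 0" --pt "42 0 0 0" --pt "48 0 0 0" --hand 45

```text
time_s: 13.4
tcp_pos: [0.3878, 0.0075, 0.0061]
ee_rot: [-0.0, 0.621, 0.784, 0.0]
contact_force: [-0.4, -1.0, -0.4]
opening: 0.0396
grip_force: 0.0
```

```bash
python3 -c "
from h import *
delta([.40,-.04,.007],13)
d=robot.snapshot('scene')
b=d['img'][:,:,::-1][130:270,210:390]
cv2.imwrite('pics/m7.png',cv2.resize(b,None,fx=4,fy=4,interpolation=2))
p=robot.sense()['tcp_pos'];u=np.array([-.228,.974,0])
for s in(-.1075,.1075):print((proj(d,p*[1,1,0]+u*s+[0,0,.009])-[210,130])*4)"
```

```text
tcp [0.3878 0.0075 0.0061] yaw 13.27 t 13.4 F [-0.4 -1.  -0.4] open 0.039601116792068916 grip 0.0 z [-0.     0.001 -1.   ]
shift [-49.1   1.   -0.9] turn 0.2723936259683679
[[293.72037216 295.79780678]]
[[554.17541783 271.31993328]]
```

View pics/m7.png

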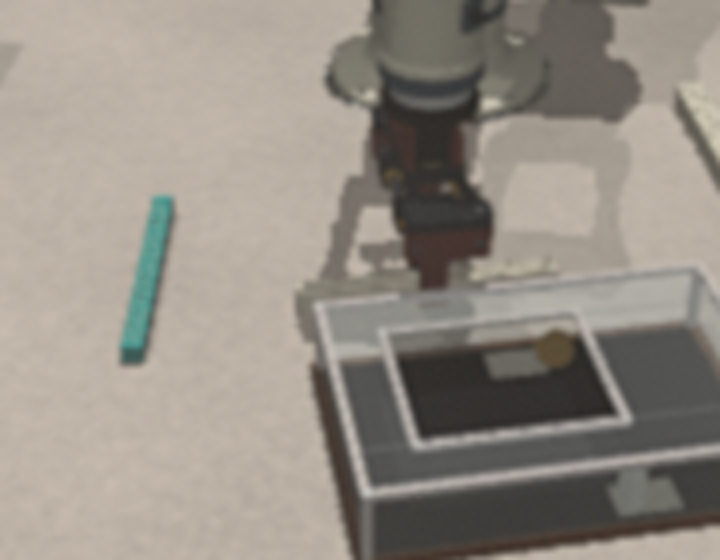

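The wand lies flat, from about (300,292) to (553,270), and is centred under the gripper to within a few millimetres. I'm gripping it firmly and lifting.

Call:
play_rows --pt "0 0 0 0" --pt "0 0 0 0" --pt "0 0 0 0" --pt "0 0 0 0" --pt "0 0 0 0" --pt "0 0 0 0" --hand 0 --newtons 40

```text
time_s: 14.05
tcp_pos: [0.3883, 0.0058, 0.0061]
ee_rot: [0.0, 0.621, 0.784, -0.0]
contact_force: [0.4, -1.7, 0.5]
opening: 0.0178
grip_force: 40.0
```

Call:
play_rows --pt "0 0 -5 0" --pt "0 0 -15 0" --pt "0 0 -32 0" --pt "0 0 -55 0" --pt "0 0 -80 0" --pt "0 0 -105 0" --pt "0 0 -130 0" --pt "0 0 -155 0"

```text
time_s: 14.85
tcp_pos: [0.388, 0.0062, 0.163]
ee_rot: [0.0, 0.621, 0.784, 0.0]
contact_force: [0.1, 0.0, -0.9]
opening: 0.0174
grip_force: 40.0
```

Call:
play_rows --pt "0 0 -25 0" --pt "0 0 -48 0" --pt "0 0 -68 0" --pt "0 0 -84 0" --pt "0 0 -95 0" --pt "0 0 -100 0" --pt "0 0 -100 0" --pt "0 0 -100 0"

```text
time_s: 15.65
tcp_pos: [0.388, 0.0061, 0.2604]
ee_rot: [-0.0, 0.621, 0.784, -0.0]
contact_force: [0.7, -0.7, -2.0]
opening: 0.0177
grip_force: 40.0
```

Call:
play_rows --pt "0 0 0 0" --pt "0 0 0 0" --pt "0 0 0 0" --pt "0 0 0 0" --pt "0 0 0 0"

```text
time_s: 16.15
tcp_pos: [0.3882, 0.0061, 0.2611]
ee_rot: [-0.0, 0.621, 0.784, -0.0]
contact_force: [-0.2, -0.2, -2.0]
opening: 0.018
grip_force: 40.0
```

```bash
python3 -c "
from h import *
delta([.40,-.04,.25],13)
p=robot.sense()['tcp_pos'];u=np.array([-.228,.974,0])
d=robot.snapshot('scene')
for s in(-.1075,.1075):print(proj(d,p+u*s+[0,0,.003]))
m=(d['img'].astype(int).min(2)>0)
im=d['img'].astype(int)
e=proj(d,[p+u*s+[0,0,.003] for s in(-.095,-.07,-.045,.045,.07,.095)])
for x,y in e.round().astype(int): print(x,y,im[y-9:y+10,x].sum(1))
t=robot.snapshot('top');i2=t['img'].astype(int)
e=proj(t,[p+u*s+[0,0,.012] for s in(-.12,-.1,.1,.12)]);print(e,[i2[int(round(y)),int(round(x))] for x,y in e])
"
```

```text
tcp [0.3882 0.0061 0.2611] yaw 13.2 t 16.15 F [-0.2 -0.2 -2. ] open 0.017985109649151274 grip 39.999173283576965 z [-0. -0. -1.]
shift [-47.6   1.   11.1] turn 0.2021449676187448
[[280.14155342 131.59991468]]
[[353.2770509  126.65141731]]
285 131 [531 535 533 535 518 457 371 367 374 350 341 341 352 420 505 520 516 520
 519]
293 131 [524 533 536 532 493 411 364 356 343 340 337 337 368 449 517 521 521 525
 510]
302 130 [282 273 257 247 294 360 364 368 368 347 340 336 336 339 348 383 412 350
 301]
332 128 [310 302 294 285 309 396 467 467 388 333 332 333 318 261 186 174 225 277
 288]
341 127 [282 261 279 280 280 344 451 499 474 365 328 328 339 341 340 339 344 345
 344]
349 127 [325 316 309 309 340 427 492 464 363 327 332 331 315 285 277 279 276 282
 279]
[[366.24944682 188.50942418]
 [357.35679517 190.57495434]
 [267.89438052 211.3270894 ]
 [258.95363471 213.39825226]] [array([154, 146, 137]), array([114, 111, 100]), array([157, 154, 139]), array([154, 146, 137])]
```

Both ends sit within about a pixel of where a level wand would appear. It is held still with its underside at about z = 0.255 m, and the requirement is at least 0.164 m.

```bash
python3 -c "
from rig import robot
print(robot.sign_off())"
```

```text
the job is handed in; nothing more can be done
None
```

The selenite wand came out of the case through the roof opening and is now held still and level in the gripper, about 19 cm above the roof. To level it I set it down on clear table in front of the case and regripped it at its centre. The pictures showed no other specimen disturbed, and the job was handed in at about 16 s.

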